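Fit the burnishing wheel on its splined spindle and hold it home

TASK

Lift the grooved wooden burnishing wheel with the square metal hub out of the plywood bin, turn it until its plus-shaped bore meshes with the splines of the burnishing machine's upright spindle, and slide it down onto the sprung brass collar. Then press it fully home against the spring and keep pressing: finish while still gripping the wheel and holding it down, so that I can lock it (it springs up again if let go). Leave the felt disc in the bin and the other things on the bench where they are.

Things in the scene. Friction and masses are not known exactly. Their poses are not given: they have to be found in the camera images.
- wheel: Loose burnishing wheel, 110-230 g, upright: grooved wooden disc 70 mm across, 20 mm thick, with a square aluminium hub 32 x 32 mm running from the underside up to 50 mm. A plus-shaped bore goes right through: two crossing slots 9 mm wide, 24 mm long. Origin: centre of underside; z up the bore; x, y along the slots and square to the hub's flats. The same after each quarter turn.
- bin: Open plywood bin, fixed to the bench, outside 160 mm (its x) by 260 mm (its y) by 40 mm high, walls and floor 5 mm. Origin: centre of the underside, on the bench. The wheel stands in one half (about 55 mm from the centre along the bin's y, either way) and the felt disc in the other.
- felt_disc: Grey felt disc, 68 mm across, 14 mm thick, with a 14 mm round hole, lying in the other half of the bin; not needed. Origin: centre of its underside.
- machine: Burnishing machine, fixed to the bench: a grey housing about 200 x 150 mm, top 58 mm above the bench, with the upright spindle, on a round steel boss 68 mm high. Origin: on the bench, right under the spindle's axis.
- spindle_tip (a point): Centre of the top of the upright steel spindle, 115 mm above the bench. z up; x, y along its two crossing ribs (plus-shaped section), each 6.5 mm thick and 21.5 mm long; the top 4 mm are narrowed to 4 x 18 mm as a lead-in. The same after each quarter turn. The spindle is braked: it takes about 0.6 N m to turn.
- collar (a joint): Round brass collar, 54 mm across, round the spindle, sprung. 0 = up, its top 82 mm above the bench (33 mm below the spindle's tip); grows as it is pressed, to 0.008 m = fully down, top at 74 mm, where the wheel's underside is home. The spring pushes up with about 4 N at 0 and 10 N fully down, more than the wheel's weight.
- bench_block: Square steel bench block 90 x 90 x 32 mm, 1.8 kg, loose on the bench beyond the work. Origin: centre of the underside.
- tool_tin: Dark tin 72 mm across and 85 mm high with tools standing in it up to 125 mm, loose on the bench. Origin: centre of the underside.
- tub: White round plastic tub with lid, 90 mm across, 36 mm high, loose on the bench. Origin: centre of the underside.
Mind the look-alikes: they are no part of the job. Of the things shaped like the wheel, the wooden one is meant.

How it is judged:
By the outcome, as a careful person would: the job done as asked, in the order asked, and still so for the second after the job is handed in, while the arm keeps its last pose, push and grip.
It also fails if it takes over 51 s, if anything falls off the work surface, if the arm or the gripper's body presses on something with over 40 N, if the wrist force passes 120 N, or if a joint passes its speed limit or range.

ROBOT

A 7-joint arm with a two-finger parallel gripper is mounted at the origin on the work surface. World frame = base frame: x ahead of the robot, y to its left, z up, the work surface at z = 0. Lengths are in m, angles in rad, forces in N, time in s.
With the tool pointing down it reaches from about 0.4 to 0.85 m from the base axis. Payload 10.4 kg.
Tool frame: the origin (TCP) lies on the mounting face of the last link; the fingertips stand 173 mm ahead of it and the grasp point (between the pads) lies 155 mm ahead of it (manip.tip_extent is the distance from the TCP to the fingertips, in m); z points along the fingers, y is the line along which they close (so a half turn about z gives the same grasp; the last joint's range is limited). The gripper opens to 85 mm and grips with 20 to 120 N. Pads are 22 mm wide; open, the fingers measure 114 mm over their backs; the gripper's body (76 mm by 85 mm) begins 54 mm behind the grasp point. The pads swing forward as they close: fully open they stand 13 mm farther back than shut.
Start: joints at [1.189, 0.332, -0.065, 1.46, 0.022, 1.35, -0.088], TCP at [0.219, -0.585, 0.405] pointing down, gripper open.
Joint ranges: [-2.6, 2.6], [-0.5, 2.12], [-1.47, 1.34], [0.16, 2.42], [-1.27, 4.41], [0.06, 2.06], [-2.6, 2.6]. Speed limits (rad/s): [2.22, 2.22, 2.79, 2.79, 3.14, 3.14, 3.14].

INTERFACE

Orientations are given as a unit quaternion [x, y, z, w].
In Python, from workcell import manip gives the robot as it stands.
- The arm moves only by the tool move_arm, never from a script. Its argument "plan" is one flat list of numbers, 7 for each row, row after row: the turn, a rotation vector about the tool's x, y, z in rad, then the shift along the tool's x, y, z in m, then the finger opening in m, from 0 to 0.0854. In form: [ax, ay, az, dx, dy, dz, gripper, ax, ay, az, dx, dy, dz, gripper, ...]. A call has 1 to 12 rows; each row is the pose to reach, as a shift and turn from the pose commanded when the call began, along the tool's axes at that moment; what a row does not reach only later rows make up. A row lasts 1/8 s, in which the tool goes at most 62.5 mm and 10.7 degrees, less where a joint would pass 70% of its speed; a pose out of reach is approached as far as the arm can. A call with a gripper value outside its range is refused whole. The fingers move at their own pace and stop on an object; "squeeze" is the grip in N (left out, the last holds). Time passes only in rows, so rows that repeat a pose let the fingers close. It gives the time, the measured TCP pose, the force, the opening and the grip force at its end, in the units of the state.
- manip.get_obs(): the state, without advancing time (a new reading comes with each control period).
- manip.camera(name): name is "scene" or "top" or "wrist"; returns a dict with "color" (400x640x3 uint8, red, green, blue), "fx", "fy", "cx", "cy" (pixels), "dist" ([k1, k2, p1, p2, k3] as OpenCV has them; the pictures are not rectified), "cam_to_world" (4x4, takes a point from camera to world coordinates); the wrist camera has in their place "mount" (4x4, takes a point from camera to tool coordinates, whose origin is the TCP and whose axes are the flange's). Camera axes: x right, y down, z forward; pixel columns grow to the right and rows downward; lengths in m; the calibration is good to about 2 mm. A picture is of the moment at which its call begins: read the wrist's pose just before it. There is no depth.
- manip.hand_in(): hands the job in; it is judged then, once.
Trained networks look in a picture, given as the dict that the camera call returned (one of the last four; its "shot" number tells which), for a name from the list of things; names that differ only in an ending like _2 or _b are one class to them, and where a whole thing is asked for, a point or a joint stands for the part that bears it (a point fixed in the world has none). Each returns a list of dicts, best first, with "conf" (0 to 1); they miss things now and then, are a little off and sometimes report something else, mostly with a low value. They report only what shows in the picture. A call takes as long as a camera call. They do not tell look-alikes from the thing itself.
- manip.look_for(picture, label): "position" ([x, y, z] in m, in the coordinates of the camera as it stood for that picture, good to about 4 mm: the middle of the surface that is visible of it).
- manip.silhouettes(picture, label): "pixels" (400x640 bool, what is visible of it).
- manip.tip_of(picture, label): "position" ([x, y, z] in m, in the coordinates of the camera as it stood for that picture, good to about 4 mm: a listed point, or the origin of a listed thing).
The state is a dict: "clock": time; "joint_pos": joint angles; "joint_velocities": joint speeds; "tau": joint torques, N m; "position": TCP position; "ee_rot": TCP orientation; "ft_force": force on the tool from outside, world axes, zero at the start; "torque": the same for the moment, N m; "grip_width": opening from 0.0 (shut) to 1.0 (fully open); "grasp_force": force on a finger pad.
Only numpy, scipy, OpenCV 4.12 (cv2) and the standard library are available. Lean on these libraries where they do the work, as an engineer would, in place of code of your own. Each camera call takes 0.05 s, during which the arm holds its last target. There are 200 camera calls.

## Working session

There is one attempt and no reset: what is moved stays moved. The work goes in short steps, Python scripts to look and compute and a tool call to move; the robot and the scene stay as the last step left them, time stands still between calls to the robot, and variables do not carry over. Pictures are saved under pics/ and viewed, at most 10 in all, crops included, and the job is handed in when it is done.

Besides the shell and the picture viewer there is one more tool, called by a JSON object that holds its "api" and its "payload", one argument or row to a line. move_arm: Moves the arm, as the interface text tells. Its arguments: {"type":"object","properties":{"plan":{"type":"array","items":{"type":"number"}},"squeeze":{"type":"number"}},"required":["plan"]}

```bash
ls; mkdir -p pics; cat > h.py <<'E'
import numpy as np, cv2
from scipy.spatial.transform import Rotation as R
from workcell import manip
def shot(n,f=None):
    o=manip.get_obs(); p=manip.camera(n)
    if n=="wrist":
        T=np.eye(4);T[:3,:3]=R.from_quat(o["ee_rot"]).as_matrix();T[:3,3]=o["position"]
        p["T"]=T@np.array(p["mount"])
    else: p["T"]=np.array(p["cam_to_world"])
    if f: cv2.imwrite("pics/"+f,p["color"][:,:,::-1])
    return p
def w(p,x): return p["T"][:3,:3]@np.array(x)+p["T"][:3,3]
def K(p): return np.array([[p["fx"],0,p["cx"]],[0,p["fy"],p["cy"]],[0,0,1.]])
def atz(p,uv,z):
    uv=np.array(uv,float).reshape(-1,1,2)
    n=cv2.undistortPoints(uv,K(p),np.array(p["dist"]))[:,0]
    d=np.c_[n,np.ones(len(n))]@p["T"][:3,:3].T; c=p["T"][:3,3]
    return c+d*((z-c[2])/d[:,2])[:,None]
E
python3 - <<'E'
from h import *
o=manip.get_obs(); print({k:np.round(v,3) for k,v in o.items()}); print(manip.tip_extent)
for c in ("top","scene"):
    p=shot(c,c+"1.png"); print(c,p["T"].round(3).tolist())
    for l in ("wheel","bin","felt_disc","machine","spindle_tip","tub","tool_tin","bench_block"):
        print(l,[(w(p,d["position"]).round(3).tolist(),round(d["conf"],2)) for d in manip.tip_of(p,l)[:3]])
E
```

```text
pics
{'clock': np.float64(0.0), 'joint_pos': array([ 1.189,  0.333, -0.065,  1.461,  0.022,  1.35 , -0.089]), 'joint_velocities': array([ 0.   ,  0.002,  0.001,  0.   ,  0.   , -0.001,  0.   ]), 'tau': array([ 0.0000e+00, -6.2544e+01,  4.9000e-02, -3.9160e+01,  1.6000e-02,
        1.0000e-02, -0.0000e+00]), 'position': array([ 0.219, -0.585,  0.404]), 'ee_rot': array([ 0.984,  0.178, -0.   , -0.001]), 'ft_force': array([-0.182, -0.164,  0.014]), 'torque': array([ 0.003, -0.048,  0.031]), 'grasp_force': np.float64(0.0), 'grip_width': np.float64(1.0)}
0.1734
top [[-0.02, -0.988, 0.155, 0.377], [-1.0, 0.019, -0.003, -0.072], [-0.0, -0.155, -0.988, 1.381], [0.0, 0.0, 0.0, 1.0]]
wheel [([0.552, -0.115, 0.004], 0.9), ([0.333, -0.17, -0.0], 0.87), ([0.649, -0.378, 0.003], 0.63)]
bin [([0.53, -0.164, 0.001], 0.74)]
felt_disc [([0.536, -0.226, 0.008], 0.94)]
machine [([0.494, 0.151, 0.001], 0.94)]
spindle_tip [([0.491, 0.15, 0.115], 0.5)]
tub [([0.741, -0.26, -0.0], 0.71), ([0.491, 0.151, 0.115], 0.22)]
tool_tin [([0.74, 0.268, -0.001], 0.65)]
bench_block [([0.759, -0.022, -0.001], 0.83)]
scene [[-0.744, 0.387, -0.544, 1.128], [0.668, 0.403, -0.626, 0.615], [-0.023, -0.829, -0.558, 0.702], [0.0, 0.0, 0.0, 1.0]]
wheel [([0.645, -0.378, -0.001], 0.85), ([0.552, -0.116, 0.006], 0.72), ([0.335, -0.168, 0.002], 0.61)]
bin [([0.534, -0.163, 0.002], 0.77)]
felt_disc [([0.529, -0.232, 0.002], 0.61)]
machine [([0.492, 0.143, -0.0], 0.88)]
spindle_tip [([0.493, 0.146, 0.112], 0.57)]
tub [([0.739, -0.257, 0.005], 0.91)]
tool_tin [([0.742, 0.268, -0.0], 0.61)]
bench_block [([0.759, -0.027, 0.002], 0.89)]
```

View pics/top1.png

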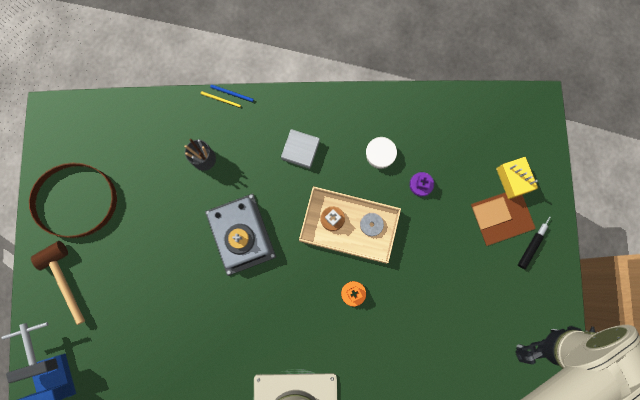

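View pics/scene1.png

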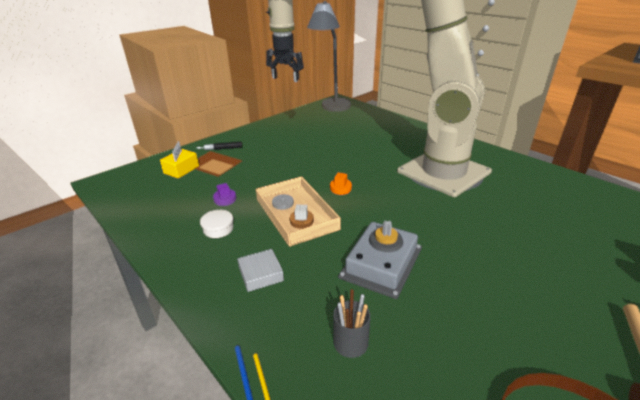

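The plywood bin (~350,225 in top) holds the wooden wheel with its square metal hub at (333,218) and the felt disc at (372,224). The machine's spindle is at (239,238). The orange (354,293) and purple (422,184) look-alikes lie outside the bin.

```bash
cat >> h.py <<'E'
def row(pos,yaw):
    "row from the present pose to a down-pointing TCP pose, tool x at world yaw"
    o=manip.get_obs(); r0=R.from_quat(o["ee_rot"])
    rt=R.from_matrix([[np.cos(yaw),np.sin(yaw),0],[np.sin(yaw),-np.cos(yaw),0],[0,0,-1]])
    return (r0.inv()*rt).as_rotvec().round(4).tolist()+r0.inv().apply(np.array(pos)-o["position"]).round(4).tolist()
def yaw():
    x=R.from_quat(manip.get_obs()["ee_rot"]).apply([1,0,0]); return np.arctan2(x[1],x[0])
E
python3 - <<'E'
from h import *
p=shot("wrist"); print(np.round(p["mount"],3).tolist(),p["fx"],np.degrees(yaw()))
m=np.array(p["mount"])
y=yaw()
print(row([.53,-.13,.36],y))
E
```

```text
[[-0.001, -0.952, -0.307, 0.078], [1.0, -0.001, -0.0, -0.001], [-0.0, -0.307, 0.952, 0.032], [0.0, 0.0, 0.0, 1.0]] 320.65795447379185 20.559238387138773
[0.0001, 0.0, 0.0, 0.4506, -0.3172, 0.0447]
```

{"api": "move_arm", "payload": {
  "plan": [0, 0, 0, 0.05, -0.035, 0, 0.0854, 0, 0, 0, 0.1, -0.07, 0.01, 0.0854, 0, 0, 0, 0.15, -0.105, 0.02, 0.0854, 0, 0, 0, 0.2, -0.14, 0.03, 0.0854, 0, 0, 0, 0.25, -0.175, 0.04, 0.0854, 0, 0, 0, 0.3, -0.21, 0.04, 0.0854, 0, 0, 0, 0.35, -0.245, 0.04, 0.0854, 0, 0, 0, 0.4, -0.28, 0.04, 0.0854, 0, 0, 0, 0.44, -0.31, 0.04, 0.0854, 0, 0, 0, 0.474, -0.324, 0.044, 0.0854, 0, 0, 0, 0.474, -0.324, 0.044, 0.0854, 0, 0, 0, 0.474, -0.324, 0.044, 0.0854]
}}

```text
clock: 2.45
position: [0.5493, -0.1159, 0.3606]
ee_rot: [0.984, 0.178, -0.0, 0.0]
ft_force: [-0.2, -0.1, 0.5]
grip_width: 0.997
grasp_force: 0.0
```

```bash
python3 - <<'E'
from h import *
o=manip.get_obs();print(o["position"],o["ft_force"],np.degrees(yaw()))
p=shot("wrist","w1.png")
for l in ("wheel","bin","felt_disc"):
    print(l,[(w(p,d["position"]).round(4).tolist(),round(d["conf"],2)) for d in manip.tip_of(p,l)[:3]])
E
```

```text
[ 0.54930903 -0.11594368  0.36059068] [-0.24503775 -0.08168018  0.45801487] 20.530359730124122
wheel [([0.552, -0.1189, -0.001], 0.95), ([0.336, -0.1671, 0.0001], 0.85), ([0.6491, -0.3773, 0.002], 0.64)]
bin [([0.5311, -0.1589, -0.0043], 0.57), ([0.4956, 0.1458, -0.0029], 0.52)]
felt_disc [([0.5298, -0.2208, 0.0046], 0.73)]
```

View pics/w1.png

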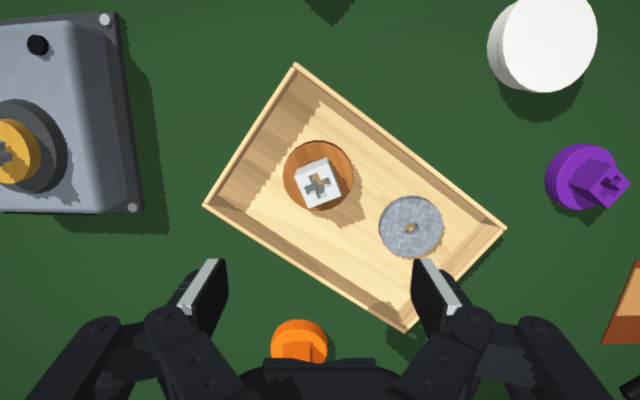

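The wooden wheel's hub is at about (319,184), in the upper-left half of the bin. The felt disc is at (411,228). Next I measure the hub square and the bin edges.

```bash
cat >> h.py <<'E'
def hubrect(p,c,z,r=34,thr=170):
    hsv=cv2.cvtColor(p["color"],cv2.COLOR_RGB2HSV)
    m=((hsv[...,1]<40)&(hsv[...,2]>thr)).astype(np.uint8)
    k=np.zeros_like(m);cv2.circle(k,c,r,1,-1); m&=k
    cs=max(cv2.findContours(m,cv2.RETR_EXTERNAL,cv2.CHAIN_APPROX_NONE)[0],key=cv2.contourArea)
    q=atz(p,cs[:,0],z)[:,:2]
    return cv2.minAreaRect((q*1000).astype(np.float32)),m
E
python3 - <<'E'
from h import *
p=shot("wrist")
for t in (150,180,200,215): print(t,hubrect(p,(319,184),.055,thr=t)[0])
b=atz(p,[[295,64],[204,206],[407,331],[505,228]],.04); print(b.round(3).tolist())
print(atz(p,[[319,184]],.055))
crop=cv2.resize(p["color"][130:240,265:375,::-1],None,fx=4,fy=4,interpolation=cv2.INTER_CUBIC);cv2.imwrite("pics/c1.png",crop)
E
```

```text
150 ((552.9398193359375, -111.65602111816406), (37.59916305541992, 32.56508255004883), 42.48078155517578)
180 ((552.8807983398438, -111.71006774902344), (37.439117431640625, 32.56508255004883), 42.48078155517578)
200 ((552.5397338867188, -111.54991149902344), (37.053993225097656, 31.814882278442383), 42.7289924621582)
215 ((550.7813110351562, -112.92231750488281), (32.37418746948242, 31.471107482910156), 43.32308578491211)
[[0.64, -0.06, 0.04], [0.49, -0.02, 0.04], [0.425, -0.267, 0.04], [0.571, -0.306, 0.04]]
[[ 0.55270922 -0.11451106  0.055     ]]
```

View pics/c1.png

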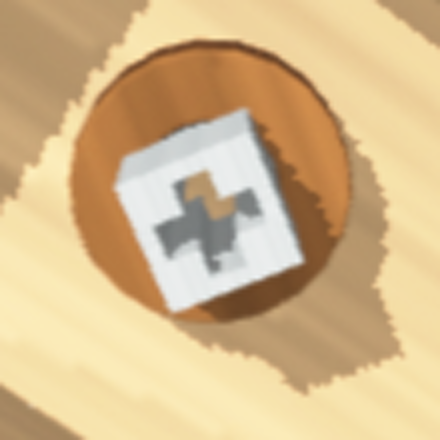

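```bash
python3 - <<'E'
from h import *
print(manip.get_obs()["joint_pos"].round(2))
print(row([.551,-.114,.30],np.radians(43.3)))
E
```

```text
[ 0.53  0.26 -0.47  1.67  0.12  1.24 -1.18]
[0.0006, 0.0001, -0.3984, 0.0025, -0.0015, 0.0609]
```

{"api": "move_arm", "payload": {
  "plan": [0, 0, -0.13, 0.002, -0.001, 0.02, 0.0854, 0, 0, -0.27, 0.002, -0.001, 0.04, 0.0854, 0, 0, -0.398, 0.0025, -0.0015, 0.06, 0.0854, 0, 0, -0.398, 0.0025, -0.0015, 0.061, 0.0854, 0, 0, -0.398, 0.0025, -0.0015, 0.061, 0.0854]
}}

```text
clock: 3.32
position: [0.5515, -0.1134, 0.3005]
ee_rot: [0.93, 0.368, 0.0, 0.0]
ft_force: [0.8, 1.0, 0.2]
grip_width: 1.002
grasp_force: 0.0
```

```bash
python3 - <<'E'
from h import *
o=manip.get_obs();print(o["position"],np.degrees(yaw()),o["joint_pos"].round(2))
p=shot("wrist")
u=cv2.projectPoints(np.linalg.inv(p["T"])[:3,:3]@np.array([.551,-.114,.055])+np.linalg.inv(p["T"])[:3,3],np.zeros(3),np.zeros(3),K(p),np.array(p["dist"]))[0].ravel();print(u)
c=tuple(int(x) for x in u)
for t in (190,205,215,225): print(t,hubrect(p,c,.055,r=45,thr=t)[0])
x,y=c;cv2.imwrite("pics/c2.png",cv2.resize(p["color"][max(0,y-70):y+70,x-70:x+70,::-1],None,fx=3,fy=3))
E
```

```text
[ 0.55149007 -0.11341274  0.30053265] 43.17065715687929 [ 0.56  0.32 -0.51  1.73  0.17  1.13 -0.83]
[320.07025953 213.35101372]
190 ((553.5057983398438, -110.44978332519531), (38.92739486694336, 31.677196502685547), 43.09077453613281)
205 ((552.0880737304688, -111.9054183959961), (35.429561614990234, 31.203845977783203), 42.018280029296875)
215 ((550.59130859375, -113.10940551757812), (31.035999298095703, 31.214303970336914), 43.08938980102539)
225 ((551.0618896484375, -113.07199096679688), (30.42852210998535, 30.451231002807617), 42.65213394165039)
```

View pics/c2.png

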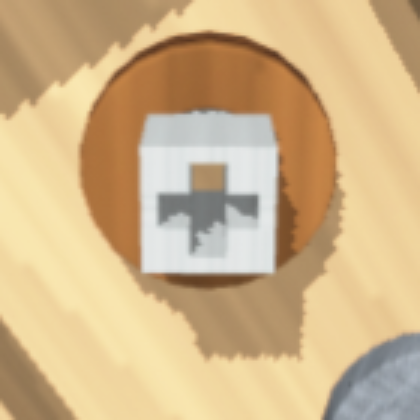

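The hub, centred near (208,208) in the crop, is square to the gripper and under the TCP. Descend and grip.

{"api": "move_arm", "payload": {
  "plan": [0, 0, 0, 0, 0, 0.04, 0.0854, 0, 0, 0, 0, 0, 0.075, 0.0854, 0, 0, 0, 0, 0, 0.0995, 0.0854, 0, 0, 0, 0, 0, 0.0995, 0.0854, 0, 0, 0, 0, 0, 0.0995, 0.03, 0, 0, 0, 0, 0, 0.0995, 0.02, 0, 0, 0, 0, 0, 0.0995, 0.02, 0, 0, 0, 0, 0, 0.0995, 0.02, 0, 0, 0, 0, 0, 0.0995, 0.02, 0, 0, 0, 0, 0, 0.0995, 0.02, 0, 0, 0, 0, 0, 0.0995, 0.02, 0, 0, 0, 0, 0, 0.0995, 0.02],
  "squeeze": 80
}}

```text
clock: 4.88
position: [0.5519, -0.1132, 0.2014]
ee_rot: [0.929, 0.369, 0.001, 0.001]
ft_force: [0.9, -0.7, 5.7]
grip_width: 0.362
grasp_force: 80.3
```

{"api": "move_arm", "payload": {
  "plan": [0, 0, 0, 0, 0, -0.03, 0.02, 0, 0, 0, 0, 0, -0.08, 0.02, 0, 0, 0, 0, 0, -0.13, 0.02, 0, 0, 0, 0, 0, -0.178, 0.02, 0, 0, 0, 0, 0, -0.178, 0.02]
}}

```text
clock: 5.5
position: [0.5521, -0.1129, 0.3823]
ee_rot: [0.929, 0.369, 0.003, 0.002]
ft_force: [0.5, 0.7, -2.1]
grip_width: 0.359
grasp_force: 79.8
```

```bash
python3 - <<'E'
from h import *
o=manip.get_obs();print(o["position"],o["ft_force"],o["grip_width"],o["grasp_force"])
print(row([.427,.087,.38],yaw()))
E
```

```text
[ 0.55208972 -0.11289224  0.38231536] [ 0.452963    0.71294533 -2.1279024 ] 0.3594866983574672 79.75852131843567
[0.0059, -0.0035, -0.0, 0.0463, -0.2312, 0.0011]
```

{"api": "move_arm", "payload": {
  "plan": [0, 0, 0, 0.01, -0.05, 0, 0.02, 0, 0, 0, 0.02, -0.1, 0, 0.02, 0, 0, 0, 0.03, -0.15, 0, 0.02, 0, 0, 0, 0.04, -0.2, 0, 0.02, 0, 0, 0, 0.046, -0.231, 0, 0.02, 0, 0, 0, 0.046, -0.231, 0, 0.02, 0, 0, 0, 0.046, -0.231, 0, 0.02]
}}

```text
clock: 6.38
position: [0.4263, 0.0857, 0.3776]
ee_rot: [0.929, 0.369, -0.0, 0.0]
ft_force: [0.1, 0.5, -1.0]
grip_width: 0.355
grasp_force: 80.0
```

```bash
python3 - <<'E'
from h import *
o=manip.get_obs();print(o["position"],o["ee_rot"],o["ft_force"],np.degrees(yaw()),o["joint_pos"].round(2))
p=shot("wrist","w2.png")
print([(w(p,d["position"]).round(4).tolist(),round(d["conf"],2)) for d in manip.tip_of(p,"spindle_tip")[:3]])
E
```

```text
[0.42625772 0.08567187 0.37759204] [ 9.29378624e-01  3.69127627e-01 -4.04220629e-04  7.55154092e-05] [ 0.12190569  0.54596951 -1.03114637] 43.32365914077951 [ 0.43 -0.05 -0.7   1.94 -0.03  1.24 -1.08]
[([0.4967, 0.1522, 0.1112], 0.56)]
```

View pics/w2.png

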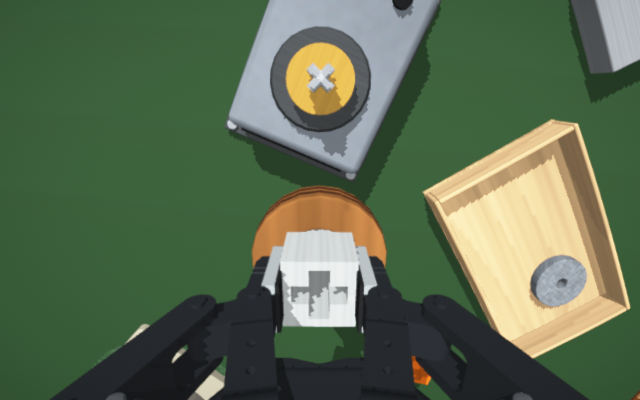

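The spindle cross is at (320,77), on the yellow collar. The held wheel's hub top is at (319,290). I measure the cross from an enlarged crop.

```bash
python3 - <<'E'
from h import *
p=shot("wrist")
a=cv2.resize(p["color"][47:107,290:350,::-1],None,fx=8,fy=8,interpolation=cv2.INTER_CUBIC)
cv2.imwrite("pics/c3.png",a)
hsv=cv2.cvtColor(p["color"],cv2.COLOR_RGB2HSV)
for t in (150,180,200,215):
    m=(hsv[...,1]<50)&(hsv[...,2]>t); k=np.zeros(m.shape,np.uint8);cv2.circle(k,(320,77),22,1,-1); m&=k>0
    v,u=np.nonzero(m); q=atz(p,np.c_[u,v],.115)[:,:2]*1000
    # 4-fold angle and centre
    r=cv2.minAreaRect(q.astype(np.float32)); c=q.mean(0)
    d=q-c; th=np.arctan2(d[:,1],d[:,0]); rr=np.hypot(*d.T)
    a4=np.degrees(np.angle((rr**2*np.exp(4j*th)).sum())/4)
    print(t,len(q),c.round(1),a4.round(1),[np.round(x,1) for x in r])
E
```

```text
150 456 [492.8 148.6] -1.9 [array([492.8, 148.1]), array([16.9, 17.8]), np.float64(43.2)]
180 407 [493.  148.9] -2.7 [array([493.3, 148.6]), array([15.5, 17.8]), np.float64(43.2)]
200 357 [493.2 149.2] -3.8 [array([493.2, 148.6]), array([15.5, 17.7]), np.float64(43.2)]
215 149 [492.4 149. ] -3.3 [array([492.9, 148.5]), array([13.5, 15.6]), np.float64(34.2)]
```

View pics/c3.png

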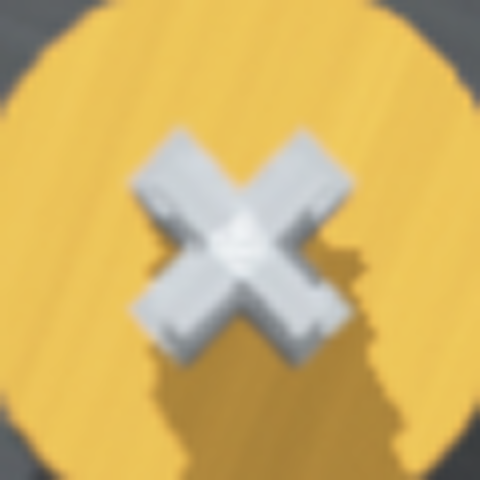

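```bash
python3 - <<'E'
from h import *
p=shot("wrist"); g=cv2.cvtColor(p["color"],cv2.COLOR_RGB2GRAY).astype(int)
print(p["cx"],p["cy"])
for u in (290,296,345,350): print("col",u,[(v,g[v,u]) for v in range(222,340) if abs(g[v,u]-g[v-1,u])>10])
for v in (268,272): print("row",v,g[v,262:292].tolist(),g[v,346:378].tolist())
T=np.eye(4);o=manip.get_obs()
r=R.from_quat(o["ee_rot"])
for uv in ([319,263],[319,327],[280,327],[357,327]): 
  q=atz(p,[uv],o["position"][2]-.1464)[0]; print(uv,(r.inv().apply(q-o["position"])*1000).round(1))
E
```

```text
318.87049094120476 199.4049204793819
col 290 [(231, np.int64(155)), (232, np.int64(196)), (233, np.int64(212)), (286, np.int64(217)), (287, np.int64(201)), (296, np.int64(185)), (297, np.int64(166)), (302, np.int64(179)), (303, np.int64(217)), (305, np.int64(183)), (325, np.int64(158)), (326, np.int64(121)), (327, np.int64(87))]
col 296 [(231, np.int64(149)), (232, np.int64(198)), (233, np.int64(216)), (262, np.int64(230)), (286, np.int64(180)), (287, np.int64(137)), (293, np.int64(159)), (295, np.int64(136)), (297, np.int64(189)), (298, np.int64(208)), (304, np.int64(227)), (312, np.int64(213)), (313, np.int64(230)), (319, np.int64(197)), (320, np.int64(173)), (325, np.int64(153)), (326, np.int64(119)), (327, np.int64(86))]
col 345 [(231, np.int64(146)), (232, np.int64(184)), (233, np.int64(213)), (262, np.int64(229)), (286, np.int64(189)), (287, np.int64(127)), (293, np.int64(175)), (294, np.int64(195)), (304, np.int64(223)), (326, np.int64(182)), (327, np.int64(77)), (328, np.int64(52))]
col 350 [(231, np.int64(151)), (232, np.int64(186)), (233, np.int64(212)), (326, np.int64(177)), (327, np.int64(75)), (328, np.int64(53))]
row 268 [59, 59, 60, 77, 137, 187, 192, 194, 193, 192, 193, 193, 193, 192, 192, 182, 136, 96, 193, 237, 239, 238, 237, 237, 237, 238, 239, 240, 239, 239] [234, 235, 237, 237, 237, 237, 235, 234, 235, 236, 238, 236, 180, 101, 157, 187, 192, 193, 193, 192, 193, 193, 193, 193, 193, 183, 115, 64, 54, 54, 53, 53]
row 272 [61, 64, 95, 154, 189, 193, 192, 193, 192, 193, 193, 193, 193, 192, 183, 135, 55, 35, 45, 107, 186, 221, 230, 236, 238, 238, 239, 239, 240, 239] [234, 235, 237, 238, 238, 236, 235, 235, 235, 234, 194, 98, 43, 37, 64, 158, 187, 193, 193, 193, 193, 193, 193, 193, 192, 193, 186, 127, 58, 51, 52, 53]
[319, 263] [ 14.6  -0.8 146.4]
[319, 327] [-17.   -0.8 146.4]
[280, 327] [-17.  -17.9 146.4]
[357, 327] [-17.1  15.8 146.4]
```

```bash
python3 - <<'E'
from h import *
print(row([.490,.065,.36],np.radians(87.7)))
E
```

```text
[-0.0007, 0.0, -0.7753, 0.0321, 0.0585, 0.0179]
```

{"api": "move_arm", "payload": {
  "plan": [0, 0, -0.155, 0.006, 0.012, 0, 0.02, 0, 0, -0.31, 0.012, 0.024, 0.005, 0.02, 0, 0, -0.465, 0.018, 0.036, 0.01, 0.02, 0, 0, -0.62, 0.025, 0.048, 0.015, 0.02, 0, 0, -0.775, 0.032, 0.0585, 0.018, 0.02, 0, 0, -0.775, 0.032, 0.0585, 0.018, 0.02, 0, 0, -0.775, 0.032, 0.0585, 0.018, 0.02, 0, 0, -0.775, 0.032, 0.0585, 0.018, 0.02]
}}

```text
clock: 7.58
position: [0.4893, 0.066, 0.3604]
ee_rot: [0.721, 0.693, -0.0, 0.0]
ft_force: [0.2, -0.2, -2.0]
grip_width: 0.367
grasp_force: 79.9
```

```bash
python3 - <<'E'
from h import *
o=manip.get_obs();print(o["position"],o["ee_rot"].round(4),np.degrees(yaw()),o["joint_pos"].round(2))
p=shot("wrist","w3.png")
u=cv2.projectPoints(np.linalg.inv(p["T"])[:3,:3]@np.array([.493,.1488,.115])+np.linalg.inv(p["T"])[:3,3],np.zeros(3),np.zeros(3),K(p),np.array(p["dist"]))[0].ravel();print(u)
x,y=(int(round(t)) for t in u); y0=max(0,y-30)
print(x-35,y0)
a=cv2.resize(p["color"][y0:y0+60,x-35:x+35,::-1],(700,600),interpolation=cv2.INTER_CUBIC)
cv2.imwrite("pics/c4.png",a)
g=cv2.cvtColor(p["color"],cv2.COLOR_RGB2GRAY).astype(int)
for c in (290,345): print("col",c,[(v,g[v,c]) for v in range(222,340) if abs(g[v,c]-g[v-1,c])>10])
print(g[268,272:292].tolist(),g[268,346:366].tolist())
E
```

```text
[0.48928926 0.0659839  0.36036272] [ 7.214e-01  6.925e-01 -0.000e+00  2.000e-04] 87.66252577774455 [ 0.43  0.13 -0.7   1.83  0.09  1.21 -0.33]
[320.52321562  90.5202968 ]
286 61
col 290 [(231, np.int64(168)), (232, np.int64(209)), (262, np.int64(245)), (326, np.int64(179)), (327, np.int64(102)), (328, np.int64(87)), (334, np.int64(66))]
col 345 [(232, np.int64(192)), (233, np.int64(219)), (262, np.int64(239)), (283, np.int64(229)), (284, np.int64(209)), (285, np.int64(191)), (286, np.int64(155)), (287, np.int64(130)), (304, np.int64(157)), (305, np.int64(174)), (326, np.int64(217)), (327, np.int64(232))]
[200, 200, 200, 199, 183, 153, 107, 94, 205, 244, 245, 245, 244, 244, 245, 245, 246, 246, 246, 246] [242, 242, 244, 245, 245, 244, 243, 242, 242, 244, 244, 242, 170, 90, 164, 194, 199, 200, 200, 200]
```

View pics/c4.png

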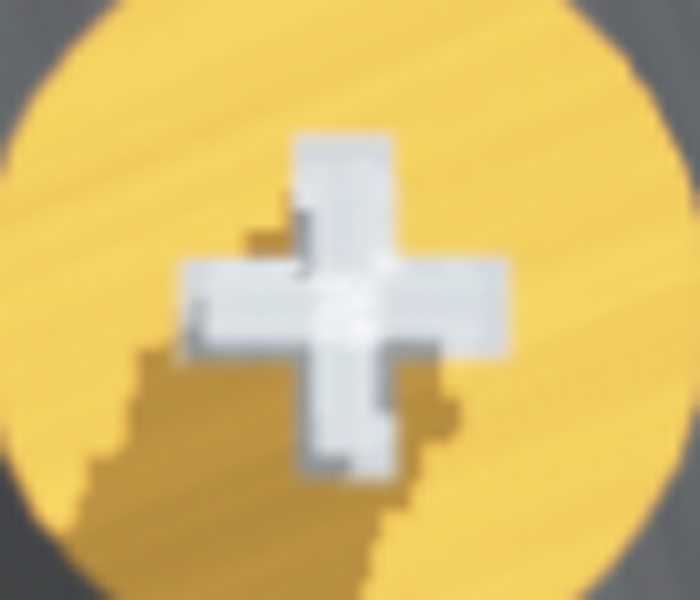

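```bash
python3 - <<'E'
from h import *
o=manip.get_obs();r=R.from_quat(o["ee_rot"])
p=shot("wrist")
s=atz(p,[[320.1,91.2]],.111)[0]
f=lambda uv: r.inv().apply(atz(p,[uv],o["position"][2]-.1464)[0]-o["position"])*1000
print("spindle",s, (r.inv().apply(s-o["position"])*1000).round(1))
print("hub",f([319,261.7]).round(1),f([319,326.3]).round(1),f([280,268]).round(1),f([358,268]).round(1))
E
```

```text
spindle [0.49279091 0.14842213 0.111     ] [ 82.6   0.  249.4]
hub [ 16.   -0.8 146.4] [-15.9  -0.9 146.4] [ 13.1 -16.6 146.4] [ 13.   15.  146.4]
```

{"api": "move_arm", "payload": {
  "plan": [0, 0, 0, 0.03, 0.0002, 0, 0.02, 0, 0, 0, 0.06, 0.0004, 0, 0.02, 0, 0, 0, 0.0825, 0.0005, 0, 0.02, 0, 0, 0, 0.0825, 0.0005, 0.02, 0.02, 0, 0, 0, 0.0825, 0.0005, 0.038, 0.02, 0, 0, 0, 0.0825, 0.0005, 0.042, 0.02, 0, 0, 0, 0.0825, 0.0005, 0.042, 0.02, 0, 0, 0, 0.0825, 0.0005, 0.046, 0.02, 0, 0, 0, 0.0825, 0.0005, 0.05, 0.02, 0, 0, 0, 0.0825, 0.0005, 0.0525, 0.02, 0, 0, 0, 0.0825, 0.0005, 0.0525, 0.02]
}}

```text
clock: 9.05
position: [0.4933, 0.1482, 0.3075]
ee_rot: [0.721, 0.693, -0.0, -0.0]
ft_force: [0.3, -0.4, -1.7]
grip_width: 0.359
grasp_force: 79.9
```

```bash
python3 - <<'E'
from h import *
o=manip.get_obs();print(o["position"],o["ft_force"],o["torque"],o["grasp_force"],np.degrees(yaw()))
print((R.from_quat(o["ee_rot"]).inv().apply(np.array([.4928,.1484,0])-o["position"])*1000).round(1))
E
```

```text
[0.49328767 0.14823888 0.30752398] [ 0.30626282 -0.38166414 -1.74904142] [ 0.03373619  0.02039757 -0.04162333] 79.91497233510017 87.76388811554094
[ 2.000e-01 -4.000e-01  3.075e+02]
```

{"api": "move_arm", "payload": {
  "plan": [0, 0, 0, 0, 0, 0.002, 0.02, 0, 0, 0, 0, 0, 0.004, 0.02, 0, 0, 0, 0, 0, 0.006, 0.02, 0, 0, 0, 0, 0, 0.008, 0.02, 0, 0, 0, 0, 0, 0.008, 0.02]
}}

```text
clock: 9.68
position: [0.4933, 0.1482, 0.2995]
ee_rot: [0.721, 0.693, -0.0, -0.0]
ft_force: [-0.1, 0.5, -1.8]
grip_width: 0.362
grasp_force: 79.9
```

{"api": "move_arm", "payload": {
  "plan": [0, 0, 0, 0, 0, 0.004, 0.02, 0, 0, 0, 0, 0, 0.008, 0.02, 0, 0, 0, 0, 0, 0.012, 0.02, 0, 0, 0, 0, 0, 0.016, 0.02, 0, 0, 0, 0, 0, 0.019, 0.02, 0, 0, 0, 0, 0, 0.0215, 0.02, 0, 0, 0, 0, 0, 0.0225, 0.02, 0, 0, 0, 0, 0, 0.0225, 0.02]
}}

```text
clock: 10.68
position: [0.4933, 0.1483, 0.2774]
ee_rot: [0.721, 0.693, -0.0, 0.0]
ft_force: [-1.8, -0.3, 2.5]
grip_width: 0.362
grasp_force: 80.3
```

{"api": "move_arm", "payload": {
  "plan": [0, 0, 0, 0, 0, 0, 0.02, 0, 0, 0, 0, 0, 0.002, 0.02, 0, 0, 0, 0, 0, 0.004, 0.02, 0, 0, 0, 0, 0, 0.0055, 0.02, 0, 0, 0, 0, 0, 0.0065, 0.02, 0, 0, 0, 0, 0, 0.0072, 0.02, 0, 0, 0, 0, 0, 0.0072, 0.02],
  "squeeze": 110
}}

```text
clock: 11.55
position: [0.4934, 0.1484, 0.2705]
ee_rot: [0.721, 0.693, -0.0, 0.0]
ft_force: [-5.2, -1.3, 11.1]
grip_width: 0.354
grasp_force: 113.0
```

{"api": "move_arm", "payload": {
  "plan": [0, 0, 0, 0, 0, 0.0005, 0.02, 0, 0, 0, 0, 0, 0.001, 0.02, 0, 0, 0, 0, 0, 0.001, 0.02]
}}

```text
clock: 11.92
position: [0.4934, 0.1485, 0.2704]
ee_rot: [0.721, 0.693, -0.0, 0.0]
ft_force: [-9.5, -4.0, 22.0]
grip_width: 0.352
grasp_force: 114.4
```

It has hit the stop: z stays at 0.2704 (home expected at 0.2704) while the force rose to 22 N. One visual check.

```bash
python3 - <<'E'
from h import *
p=shot("wrist","w4.png");q=shot("scene")
for a in (p,q): print([(w(a,d["position"]).round(4).tolist(),round(d["conf"],2)) for d in manip.tip_of(a,"wheel")[:3]])
o=manip.get_obs();print(o["position"],o["ft_force"],o["grasp_force"],o["clock"])
E
```

```text
[([0.4956, 0.1459, 0.0681], 0.75)]
[([0.6463, -0.3806, 0.0034], 0.96), ([0.3366, -0.1704, -0.0007], 0.78), ([0.4918, 0.1458, 0.073], 0.62)]
[0.49341784 0.14851206 0.27039705] [-10.05260674  -3.45272102  22.5041497 ] 114.35186237096786 12.125
```

View pics/w4.png

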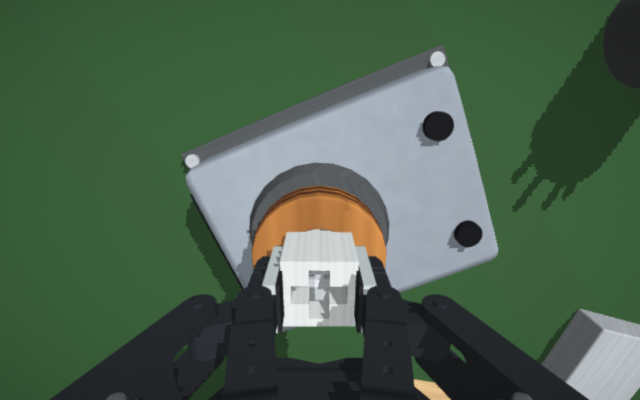

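The wheel (hub at 319,290) sits on the boss with the spindle's cross inside its bore, held down at home height and not slipping in the grip.

```bash
python3 -c "
from workcell import manip
print(manip.hand_in())"
```

```text
the job is handed in; nothing more can be done
None
```

The wooden wheel is on the spindle, pressed fully home against the spring, and was still gripped and held down with about 22 N when I handed the job in at 12 s; the felt disc and everything else on the bench were left where they were.

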